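Lock the capsule in the slot-gate clamp

ROBOT

A 6-joint arm with a two-finger parallel gripper is mounted at the origin on the work surface; the furniture and walls round the work are solid. World frame = base frame: x ahead of the robot, y to its left, z up, the work surface at z = 0. Lengths are in m, angles in rad, forces in N, time in s.
With the tool pointing down it reaches from about 0.275 to 1 m from the base axis. Payload 8.4 kg.
Tool frame: the origin (TCP) lies at the very end of the fingers, on their centre line; the grasp point (between the pads) lies 19 mm behind it; x points along the fingers, y is the direction in which the jaws open and shut, and the axes are right-handed (so a half turn about x gives the same grasp; the last joint's range is limited). The gripper opens to 85 mm and grips with 20 to 120 N. Pads are 22 mm wide; open, the fingers measure 114 mm over their backs; the gripper's body (76 mm by 85 mm) begins 54 mm behind the grasp point. The pads swing forward as they close: fully open they stand 13 mm farther back than shut.
Start: joints at [1.26, 0.353, 1.633, -0, 1.155, -0.002], TCP at [0.19, 0.595, 0.231] pointing down, gripper open.
Joint ranges: [-2.63, 2.63], [-0.92, 2.1], [0.06, 2.66], [-1.3, 4.44], [0, 2.69], [-3.02, 3.02]. Speed limits (rad/s): [2.22, 2.22, 2.79, 3.14, 3.14, 3.14].

INTERFACE

Orientations are given as [roll, pitch, yaw] about the fixed x, y, z axes, in that order (R = Rz(yaw) Ry(pitch) Rx(roll)).
In Python, from station import r gives the robot as it stands.
- The arm moves only by the tool arm_command, never from a script. Its argument "targets" is a list of rows, each a list of 7 numbers: the shift along the tool's x, y, z in cm, then the turn, a rotation vector about the tool's x, y, z in rad, then the finger opening in cm, from 0 to 8.54. A call has 1 to 5 rows; each row is the pose to reach, as a shift and turn from the pose commanded when the call began, along the tool's axes at that moment; what a row does not reach only later rows make up. A row lasts 1/12 s, in which the tool goes at most 41.7 mm and 7.16 degrees, less where a joint would pass 70% of its speed; a pose out of reach is approached as far as the arm can. A call with a gripper value outside its range is refused whole. The fingers move at their own pace and stop on an object; "force" is the grip in N (left out, the last holds). Time passes only in rows, so rows that repeat a pose let the fingers close. It gives the time, the measured TCP pose, the force and the opening at its end, in the units of the state.
- r.observe(): the state, without advancing time (a new reading comes with each control period).
- r.read_camera(name): name is "scene" or "side" or "wrist"; returns a dict with "image" (420x560x3 uint8, red, green, blue), "fx", "fy", "cx", "cy" (pixels), "k1" (the pictures are not rectified: a ray, as slopes to the right and down, at radius r is drawn at 1 + k1 r^2 times it, then the intrinsics apply), "rvec" (rotation vector, rad) and "tvec" (3), from world to camera coordinates, as OpenCV has them; the wrist camera has in their place "mount" (4x4, takes a point from camera to tool coordinates, whose origin is the TCP and whose axes are the tool frame's). Camera axes: x right, y down, z forward; pixel columns grow to the right and rows downward; lengths in m; the calibration is good to about 2 mm. A picture is of the moment at which its call begins: read the wrist's pose just before it. There is no depth.
- r.job_done(): hands the job in, once; it reports no verdict.
The state is a dict: "time_s": time; "joint_positions": joint angles; "joint_vel": joint speeds; "effort": joint torques, N m; "position": TCP position; "tcp_rot": TCP orientation; "force": force on the tool from outside, world axes, zero at the start; "moment": the same for the moment, N m; "width": opening from 0.0 (shut) to 1.0 (fully open).
Only numpy, scipy, OpenCV 4.12 (cv2) and the standard library are available. Lean on these libraries where they do the work, as an engineer would, in place of code of your own. Each camera call takes 0.05 s, during which the arm holds its last target.

TASK

Lock the black capsule into the clamp fixture: push the round black stud with your fingers along the long leg of its L-shaped slot right up to the corner, so that the jaw closes on the capsule, then push it round the corner to the far end of the short leg. Only push the stud, never grip or lift it; do not touch the capsule, leave the loose parts round the fixture where they are, and finish clear of everything.

Things in the scene. Friction and masses are not known exactly. Their poses are not given: they have to be found in the camera images.
- stud: Locking stud: plain black cylinder, 40 mm in diameter, standing 24 mm above the slot plate; its 14 mm pin runs in the L slot and a hidden flange keeps it in (lifts 5 mm at most). 0.25 kg, stays where left. Origin on its axis at its underside, level with the slot plate's top (46 mm above the table); turns freely about its axis. Starts 45 to 51 mm before the corner in the long leg.
- slot_corner (a point): Where the centre lines of the slot's two legs meet, on the slot plate's top, 46 mm above the table. Fixture axes: +x along the long leg from the stud's start towards the jaw, +y along the short leg away from the corner, +z up. The slot is 17 mm wide: the stud's axis can go from x = -52 mm to the corner and on to y = +35 mm, with 1.5 mm of play all round. The fixture is fixed.
- stop_face (a point): Middle of the foot of the fixed stop bar's face, 73.5 mm past the corner along the fixture's x; the bar is 22 mm high. The aluminium slot plate reaches from x -84 to +90 mm and y -45 to +75 mm from the corner; two guide rails 6 mm high lie on its edges at y = -45 to -39 and +69 to +75 mm, from x = +8 mm onwards.
- slot_end (a point): Closed end of the short leg: where the stud's axis belongs when locked, on the top face of the slot plate, 35 mm from the corner along the short leg. A fixed drawer cabinet 0.25 m high stands left of the fixture.
- jaw (a joint): Travel of the jaw towards the stop, m: 0 fully open, 0.014 its limit; it starts at 0 to 0.003, stays where it is left and needs about 2 N to move. The stud pushes it: with the stud at the corner it reads about 0.012.
- jaw_back (a point): Middle of the jaw's back face, which the stud pushes, 11.5 mm above the slot plate. The jaw is a steel bar 104 mm long (along the fixture's y), 16 mm thick with a black rubber face towards the capsule, top 21.5 mm above the slot plate. When open its back face lies 8 mm past the corner along x.
- capsule: Middle of the underside of the black rounded capsule, 35 x 71 x 24 mm, 35 g, lying loose flat on the slot plate between jaw and stop, its long side along the jaw. The jaw pushes it up to the stop, where its middle is about 56 mm from the corner along x.
- block_mid (a point): Middle of a loose black printed block, 27 x 36 x 35 mm, a bystander right of the fixture.
- clip_mid (a point): A loose black printed clip, 26 x 81 x 31 mm, a bystander left of the fixture; the point is 10 mm above its underside.
- spindle_mid (a point): Middle of a loose steel spindle, 83 mm long and 17 mm thick, a bystander in front of the robot, well right of the fixture.

How it is judged:
By the outcome, as a careful person would: the job done as asked, in the order asked, and still so for the second after the job is handed in, with the robot touching nothing.
It also fails if it takes over 48 s, if anything falls off the work surface, if the arm or the gripper's body presses on something with over 40 N, if the wrist force passes 120 N, or if a joint passes its speed limit or range.

## Working session

There is one attempt and no reset: what is moved stays moved. The work goes in short steps, Python scripts to look and compute and a tool call to move; the robot and the scene stay as the last step left them, time stands still between calls to the robot, and variables do not carry over. Pictures are saved under pics/ and viewed, and the job is handed in when it is done.

Besides the shell and the picture viewer there is one more tool, called as name([rows], argument=value, ...), one row to a line, values as JSON. arm_command: Moves the arm, as the interface text tells. Its arguments: {"type":"object","properties":{"targets":{"type":"array"},"force":{"type":"number"}},"required":["targets"]}

```bash
mkdir -p pics; ls; python3 - <<'E'
from station import r
import cv2
s=r.observe()
for k,v in s.items(): print(k,v)
for n in ["scene","side","wrist"]:
    c=r.read_camera(n)
    cv2.imwrite(f"pics/{n}0.png",c["image"][:,:,::-1])
    print(n,{k:v for k,v in c.items() if k!="image"})
E
```

```text
pics
time_s 0.0
joint_positions [ 1.25962363e+00  3.53684177e-01  1.63415496e+00  3.34631195e-05
  1.15521553e+00 -2.41091243e-03]
joint_vel [-3.07088805e-04 -7.33149635e-04 -2.27755284e-03 -5.85758731e-04
  2.08064147e-04  9.22814907e-05]
effort [ 5.06688502e-05 -6.05240464e+01 -3.42071164e+01  4.23952099e-05
  9.34259500e-03 -9.88076287e-07]
position [0.18976908 0.59497286 0.23053028]
tcp_rot [-1.59413088  1.569334   -1.9029062 ]
force [-0.42794037 -0.43772194  0.19569571]
moment [-0.04331315 -0.01669833  0.01009073]
width 0.9973231670832231
scene {'fx': 500.71743774049014, 'fy': 500.71743774049014, 'cx': 280.26592085258864, 'cy': 213.3446692680543, 'k1': -0.08866509234768533, 'rvec': array([ 0.82501191, -2.23278742,  1.45441367]), 'tvec': array([0.49803271, 0.13809428, 1.12724242])}
side {'fx': 414.1270883856155, 'fy': 414.1270883856155, 'cx': 275.6720876253116, 'cy': 207.80947313099674, 'k1': -0.08113498964201238, 'rvec': array([ 2.09715462, -0.22817994,  0.16374809]), 'tvec': array([-0.40941483,  0.22526069,  0.78557815])}
wrist {'fx': 356.6512448719214, 'fy': 356.6512448719214, 'cx': 280.59999861120906, 'cy': 215.5299966915511, 'k1': 0.0063298134223591694, 'mount': array([[ 1.62683642e-04, -2.64155687e-01,  9.64480039e-01,
        -1.44095189e-01],
       [ 9.99999486e-01,  1.00832850e-03,  1.07490198e-04,
         2.36874049e-04],
       [-1.00090686e-03,  9.64479526e-01,  2.64155715e-01,
        -6.64850436e-02],
       [ 0.00000000e+00,  0.00000000e+00,  0.00000000e+00,
         1.00000000e+00]])}
```

View pics/scene0.png

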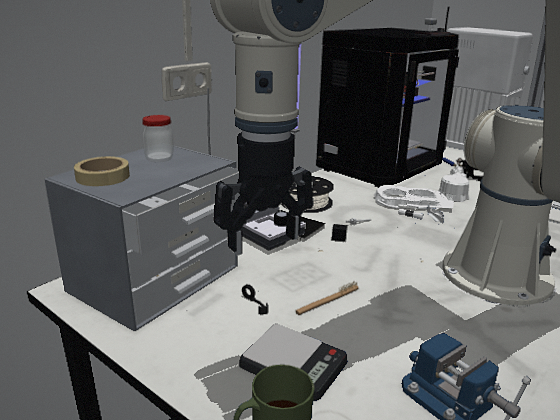

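View pics/side0.png

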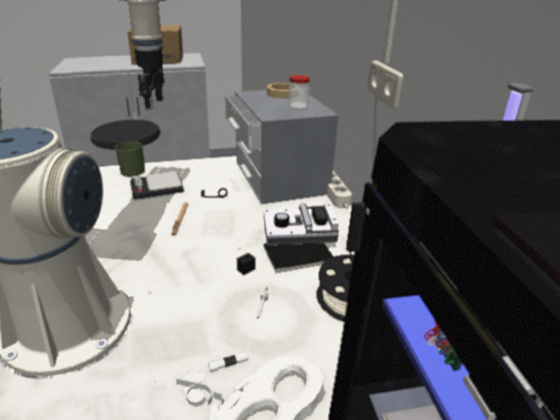

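View pics/wrist0.png

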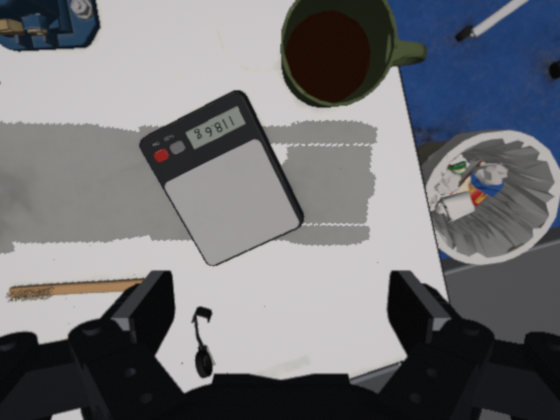

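The side view shows the fixture at about (300,222), with the stud near (282,219), the capsule near (320,215) and the block at (246,263). In the scene view the gripper hides part of the fixture, around (275,230). I'll zoom in and locate the points.

```bash
cat > h.py <<'E'
import numpy as np, cv2
from scipy.spatial.transform import Rotation as Rn
def tool_T(s):
    T=np.eye(4); T[:3,:3]=Rn.from_euler('xyz',s["tcp_rot"]).as_matrix(); T[:3,3]=s["position"]; return T
def cam_T(c,s=None): # camera->world
    T=np.eye(4)
    if "mount" in c: return tool_T(s)@c["mount"]
    R=cv2.Rodrigues(c["rvec"])[0]; T[:3,:3]=R.T; T[:3,3]=-R.T@c["tvec"]; return T
def KD(c): return np.array([[c["fx"],0,c["cx"]],[0,c["fy"],c["cy"]],[0,0,1.]]),np.array([c["k1"],0,0,0,0.])
def pix2world(c,uv,z,s=None):
    K,D=KD(c); T=cam_T(c,s)
    p=cv2.undistortPoints(np.array(uv,float).reshape(-1,1,2),K,D).reshape(-1,2)
    d=np.c_[p,np.ones(len(p))]@T[:3,:3].T; o=T[:3,3]
    z=np.broadcast_to(z,len(p)); return o+d*((z-o[2])/d[:,2])[:,None]
def world2pix(c,P,s=None):
    K,D=KD(c); Ti=np.linalg.inv(cam_T(c,s))
    return cv2.projectPoints(np.array(P,float).reshape(-1,1,3),cv2.Rodrigues(Ti[:3,:3])[0],Ti[:3,3],K,D)[0].reshape(-1,2)
E
python3 - <<'E'
import cv2
a=cv2.imread("pics/side0.png")[190:280,225:355]
cv2.imwrite("pics/side0z.png",cv2.resize(a,None,fx=6,fy=6,interpolation=cv2.INTER_CUBIC))
a=cv2.imread("pics/scene0.png")[170:270,220:360]
cv2.imwrite("pics/scene0z.png",cv2.resize(a,None,fx=5.5,fy=5.5,interpolation=cv2.INTER_CUBIC))
E
```

```text
(no output)
```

View pics/side0z.png

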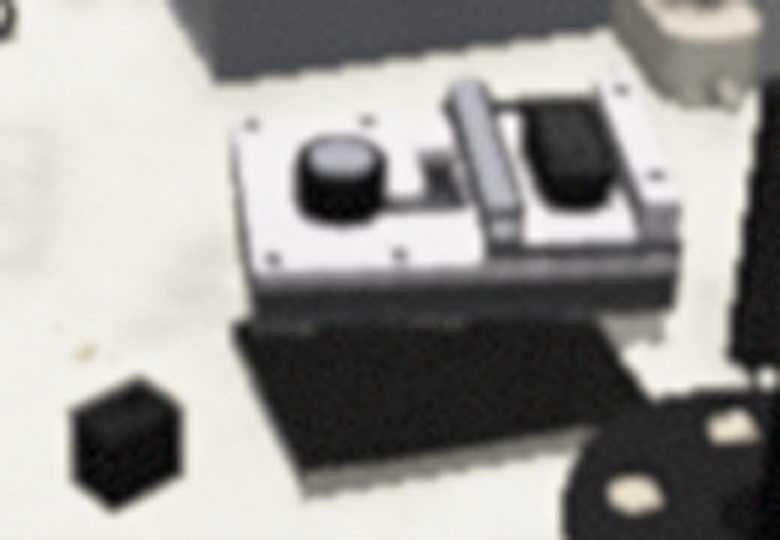

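View pics/scene0z.png

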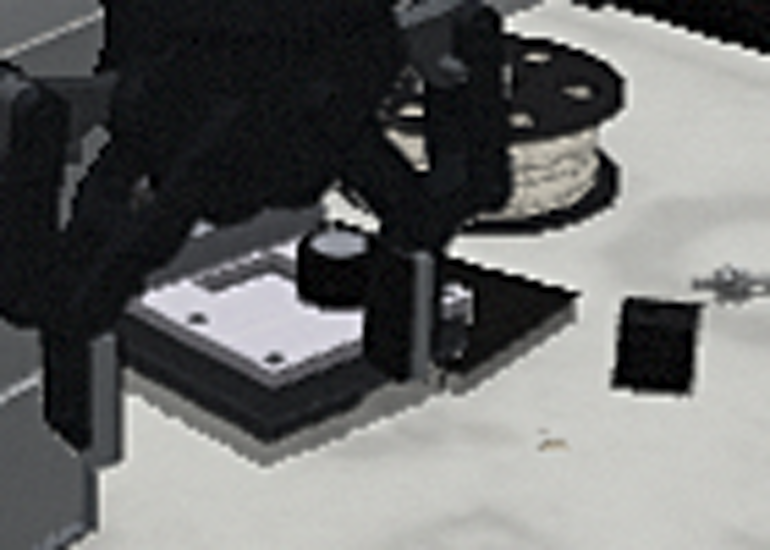

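```bash
python3 - <<'E'
from h import *
from station import r
c=r.read_camera("side")
U=np.array([[235,122],[252,278],[345,157],[466,88],[503,225],[120,420]])
uv=(U+.5)/6-.5+[225,190]
z=[.046,.046,.07,.0675,.0675,.03]
P=pix2world(c,uv,z)
print(P.round(4)); print(np.linalg.norm(P[0]-P[1]),np.linalg.norm(P[3]-P[4]))
d=P[0]-P[1]; print(np.degrees(np.arctan2(d[1],d[0]))); d=P[3]-P[4]; print(np.degrees(np.arctan2(d[1],d[0])))
print(cam_T(c)[:3,3], cam_T(r.read_camera("scene"))[:3,3])
E
```

```text
[[0.4516 0.2731 0.046 ]
 [0.4336 0.1545 0.046 ]
 [0.4816 0.1982 0.07  ]
 [0.5477 0.2471 0.0675]
 [0.5317 0.1407 0.0675]
 [0.3706 0.0953 0.03  ]]
0.11996657121402332 0.1076185879861367
81.41188166397401
81.42665396455543
[ 0.25617367 -0.63656395  0.60386862] [-0.22657785  1.07325602  0.57841688]
```

```bash
python3 - <<'E'
from h import *
from station import r
s=r.observe(); T=tool_T(s); print(T.round(3))
c=r.read_camera("side")
print(pix2world(c,[[262,200],[338,187],[247,265]],0).round(3)) # cabinet foot corners, block
yaw=np.radians(-8.58); ex=np.array([np.cos(yaw),np.sin(yaw),0]); ey=np.array([-ex[1],ex[0],0]); o=np.array([.5234,.1864,.046])
F=lambda x,y,z:o+ex*x/1e3+ey*y/1e3+[0,0,z/1e3]
th=np.linspace(0,2*np.pi,60)
im=cv2.resize(c["image"][190:280,225:355,::-1],None,fx=6,fy=6,interpolation=cv2.INTER_CUBIC)
def poly(pts,col):
    p=world2pix(c,pts); p=((p-[225,190]+.5)*6-.5)
    cv2.polylines(im,[p.round().astype(int)],True,col,1)
for sx,col in((-48,(0,0,255)),):
    poly([F(sx+20*np.cos(t),20*np.sin(t),0) for t in th],col); poly([F(sx+20*np.cos(t),20*np.sin(t),24) for t in th],col)
poly([F(-84,-45,0),F(90,-45,0),F(90,75,0),F(-84,75,0)],(0,160,0))
poly([F(-60.5,-8.5,0),F(8.5,-8.5,0),F(8.5,43.5,0),F(-8.5,43.5,0),F(-8.5,8.5,0),F(-60.5,8.5,0)],(255,0,0))
poly([F(8,-37,21.5),F(24,-37,21.5),F(24,67,21.5),F(8,67,21.5)],(255,0,255))
cv2.imwrite("pics/side1.png",im)
E
```

```text
[[-0.     0.304  0.953  0.19 ]
 [-0.001  0.953 -0.304  0.595]
 [-1.    -0.001  0.     0.231]
 [ 0.     0.     0.     1.   ]]
[[0.474 0.405 0.   ]
 [0.727 0.442 0.   ]
 [0.379 0.112 0.   ]]
```

View pics/side1.png

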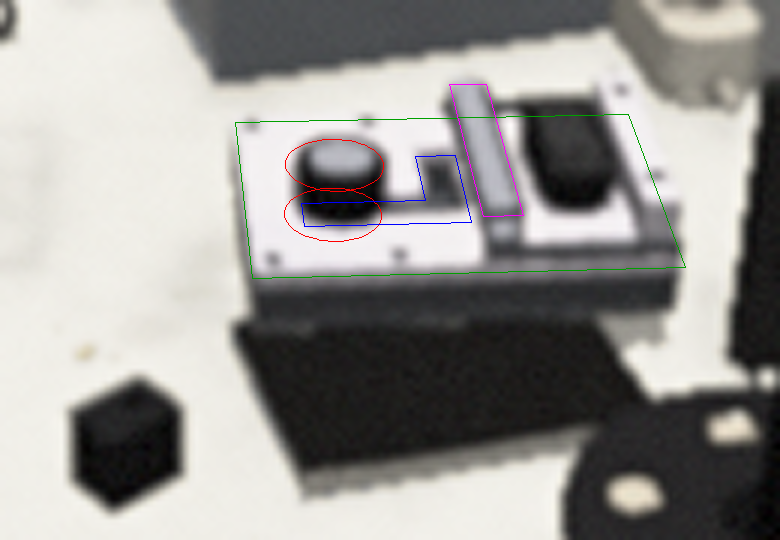

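The side overlay roughly fits: the fixture's +x is at about -8.6° yaw with the corner near (0.523, 0.186). The stud and slot sit a few mm off, so I'll move over the fixture for a wrist view.

arm_command([
  [-2, -4, 3.5, 0, 0, 0, 8.5],
  [-4, -8, 7, 0, 0, 0, 8.5],
  [-5, -12, 11, 0, 0, 0, 8.5],
  [-5, -15.8, 14.5, 0, 0, 0, 8.5],
  [-5, -15.8, 14.5, 0, 0, 0, 8.5],
])

```text
time_s: 0.72
position: [0.2748, 0.4112, 0.2804]
tcp_rot: [1.13, 1.57, 0.822]
force: [0.9, 0.2, -0.0]
width: 0.997
```

```bash
python3 - <<'E'
from h import *
from station import r
s=r.observe();print(s["time_s"],s["position"],s["tcp_rot"],s["force"])
T=tool_T(s); t=np.array([.495,.2008,.28]); print(T[:3,:3].T@(t-s["position"]))
E
```

```text
0.7167 [0.27480522 0.41124946 0.28035101] [1.13040823 1.56988998 0.82236975] [ 0.94945146  0.24390657 -0.04459067]
[ 0.00034705 -0.13378305  0.27363628]
```

arm_command([
  [0, -1.8, 3.8, -0.03, 0, 0, 8.5],
  [0, -3.6, 7.6, -0.06, 0, 0, 8.5],
  [0, -5.4, 11.4, -0.1, 0, 0, 8.5],
  [0, -7.2, 15.2, -0.13, 0, 0, 8.5],
  [0, -9, 19, -0.159, 0, 0, 8.5],
])

```text
time_s: 1.13
position: [0.4278, 0.2689, 0.2802]
tcp_rot: [0.775, 1.57, 0.627]
force: [0.3, 1.3, 0.6]
width: 0.996
```

```bash
python3 - <<'E'
from h import *
from station import r
s=r.observe();print(s["time_s"],s["position"],s["tcp_rot"],s["force"])
T=tool_T(s); t=np.array([.495,.2008,.28]); print(T[:3,:3].T@(t-s["position"])); print(np.degrees(np.arctan2(T[1,1],T[0,1])))
E
```

```text
1.1333 [0.4278168  0.26891563 0.28016039] [0.77481399 1.56996829 0.62670572] [0.25043229 1.30495137 0.64762124]
[ 0.00017237 -0.05745594  0.07649923]
81.51403067360039
```

arm_command([
  [0, -2.5, 3.3, 0, 0, 0, 8.5],
  [0, -4.8, 6.6, 0, 0, 0, 8.5],
  [0, -4.8, 6.6, 0, 0, 0, 8.5],
  [0, -4.8, 6.6, 0, 0, 0, 8.5],
  [0, -4.8, 6.6, 0, 0, 0, 8.5],
])

```text
time_s: 1.55
position: [0.4844, 0.2132, 0.2796]
tcp_rot: [3.127, 1.57, 2.976]
force: [-0.5, 0.6, 0.5]
width: 0.998
```

```bash
python3 - <<'E'
from h import *
from station import r
s=r.observe();print(s["time_s"],s["position"],s["tcp_rot"],s["force"])
c=r.read_camera("wrist"); cv2.imwrite("pics/w2.png",c["image"][:,:,::-1])
c=r.read_camera("scene"); cv2.imwrite("pics/s2.png",c["image"][:,:,::-1])
E
```

```text
1.55 [0.48440351 0.21320418 0.27957653] [3.12696628 1.56993671 2.97608041] [-0.52163354  0.62885782  0.50525572]
```

View pics/w2.png

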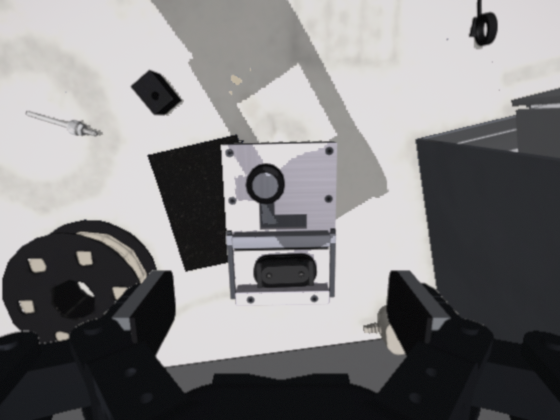

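View pics/s2.png

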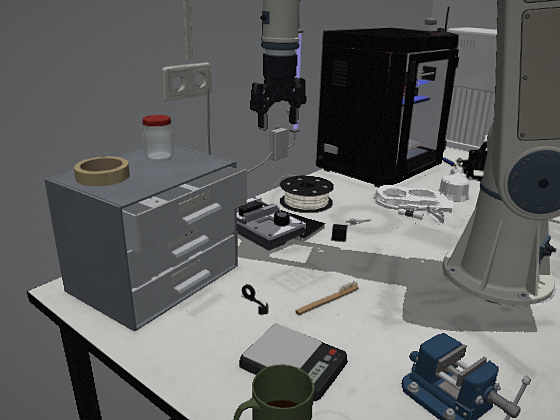

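The wrist view shows the whole fixture: stud at about (265,184), slot corner near (266,221), and the short leg running right to (307,221). I'll fit the model on a zoom.

```bash
cat > ov.py <<'E'
from h import *
def F_(o,yaw):
    y=np.radians(yaw); ex=np.array([np.cos(y),np.sin(y),0]); ey=np.array([-ex[1],ex[0],0])
    return lambda x,y,z:o+ex*x/1e3+ey*y/1e3+np.array([0,0,z/1e3])
def overlay(c,s,o,yaw,stud,box,k,name,jaw=0):
    F=F_(np.array(o),yaw); th=np.linspace(0,2*np.pi,60)
    u0,v0,u1,v1=box
    im=cv2.resize(c["image"][v0:v1,u0:u1,::-1],None,fx=k,fy=k,interpolation=cv2.INTER_CUBIC)
    def poly(pts,col):
        p=world2pix(c,pts,s); p=((p-[u0,v0]+.5)*k-.5)
        cv2.polylines(im,[p.round().astype(int)],True,col,1)
    for z in(0,24): poly([F(stud[0]+20*np.cos(t),stud[1]+20*np.sin(t),z) for t in th],(0,0,255))
    poly([F(-84,-45,0),F(90,-45,0),F(90,75,0),F(-84,75,0)],(0,200,0))
    poly([F(-60.5,-8.5,0),F(8.5,-8.5,0),F(8.5,43.5,0),F(-8.5,43.5,0),F(-8.5,8.5,0),F(-60.5,8.5,0)],(255,0,0))
    poly([F(8+jaw,-37,21.5),F(24+jaw,-37,21.5),F(24+jaw,67,21.5),F(8+jaw,67,21.5)],(255,0,255))
    cv2.imwrite(name,im)
E
python3 - <<'E'
from ov import *
from station import r
s=r.observe(); c=r.read_camera("wrist")
overlay(c,s,[.5234,.1864,.046],-8.58,(-48,0),(210,130,350,310),3.3,"pics/w2o.png")
overlay(c,s,[.5234,.1864,.046],-8.58,(-200,0),(210,130,310,240),5.4,"pics/w2p.png")
E
```

```text
(no output)
```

View pics/w2o.png

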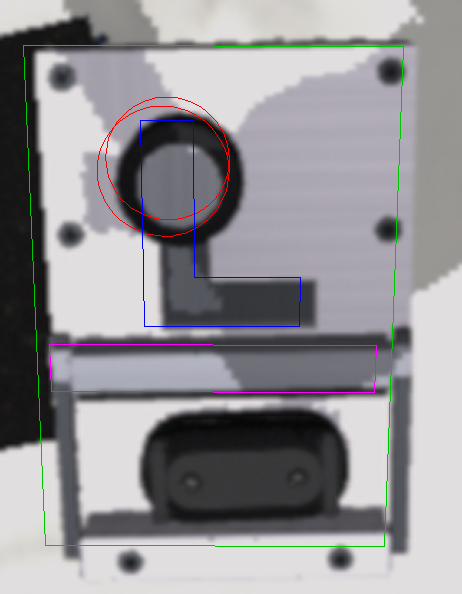

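View pics/w2p.png

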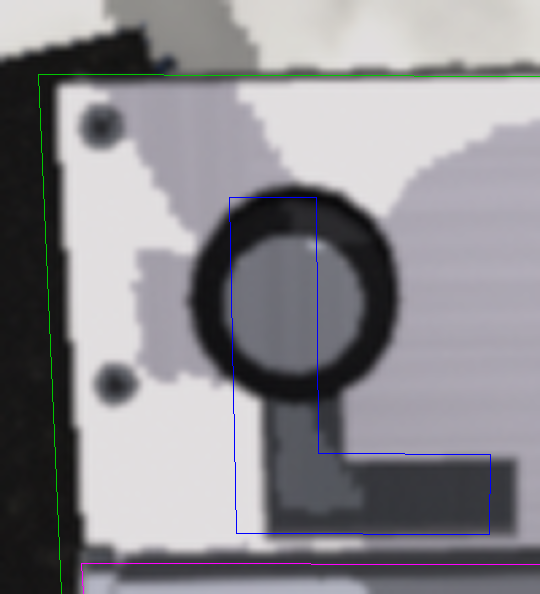

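```bash
python3 - <<'E'
from ov import *
from station import r
from scipy.optimize import least_squares
s=r.observe(); c=r.read_camera("wrist"); d=r.read_camera("side")
k=5.4
W=[((343,460),(-8.5,8.5,0)),((267,533),(8.5,-8.5,0)),((516,533),(8.5,43.5,0)),((516,460),(-8.5,43.5,0)),((57,85),(-84,-45,0))]
W2=[((414,44),(-84,75,0))]
uv=np.array([(np.array(a)+.5)/k-.5+[210,130] for a,_ in W]+[(np.array(a)+.5)/3.3-.5+[210,130] for a,_ in W2])
P=np.array([b for _,b in W]+[b for _,b in W2])
def res(p):
    F=F_(np.array([p[0],p[1],.046]),p[2]); return (world2pix(c,[F(*q) for q in P],s)-uv).ravel()
f=least_squares(res,[.5234,.1864,-8.6]); print(f.x,f.fun.reshape(-1,2).round(2))
# scale free height check
def res2(p):
    F=F_(np.array([p[0],p[1],p[3]]),p[2]); return (world2pix(c,[F(*q) for q in P],s)-uv).ravel()
g=least_squares(res2,[.5234,.1864,-8.6,.046]); print(g.x)
o=[f.x[0],f.x[1],.046]
# stud top/bottom: outer circle fit centre
st=pix2world(c,[(np.array([295,303])+.5)/k-.5+[210,130]],.07-0.0,s)[0]
F=F_(np.array(o),f.x[2]); y=np.radians(f.x[2]); dd=st-o; print("stud",dd[0]*np.cos(y)+dd[1]*np.sin(y),-dd[0]*np.sin(y)+dd[1]*np.cos(y))
overlay(c,s,o,f.x[2],(-47,0),(210,130,350,310),3.3,"pics/w3o.png")
overlay(d,None,o,f.x[2],(-47,0),(225,190,355,280),6,"pics/s3o.png")
E
```

```text
[ 0.52530353  0.19176768 -7.33174229] [[ 0.19 -0.43]
 [-0.67  1.11]
 [ 0.06  0.25]
 [ 0.05 -1.03]
 [ 0.03  0.02]
 [ 0.31  0.12]]
[ 0.52548774  0.19174593 -7.33225381  0.04508267]
stud -0.04496824431183128 0.0007424229502183575
```

View pics/w3o.png

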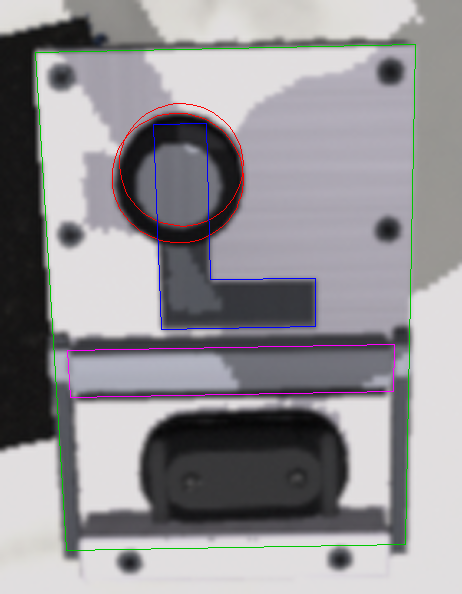

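View pics/s3o.png

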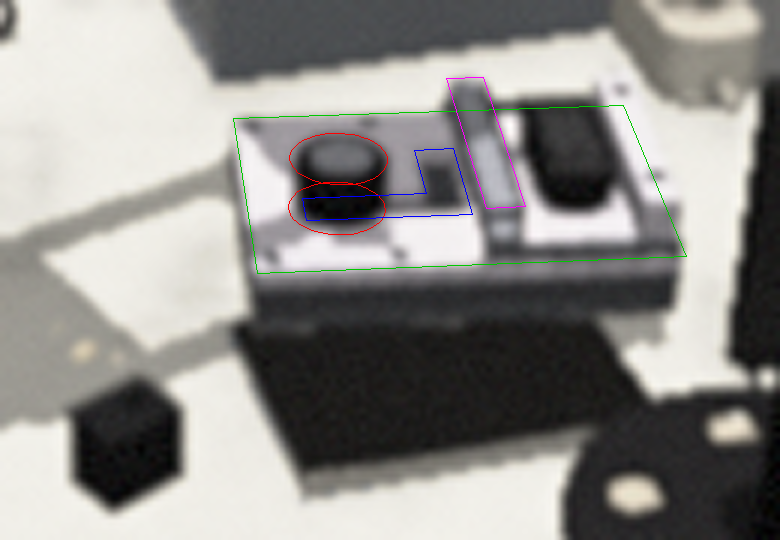

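```bash
cat > to.py <<'E'
from ov import *
from station import r
import sys
O=np.array([.5250,.1905,.046]); YAW=-8.0
s=r.observe(); T=tool_T(s); F=F_(O,YAW)
ex=F(1000,0,0)-O; ey=F(0,1000,0)-O; q=s["position"]-O
print("t",round(s["time_s"],2),"fix xyz mm",(np.array([q@ex,q@ey,q[2]])*1e3).round(1),"F fix",(s["force"]@np.array([ex,ey,[0,0,1]]).T).round(1),"w",round(s["width"],3))
R=T[:3,:3]; print("tool z az",np.degrees(np.arctan2(R[1,2],R[0,2])).round(2),"tilt",np.degrees(np.arccos(-R[2,0])).round(2))
if len(sys.argv)>3:
    t=F(*map(float,sys.argv[1:4])); print("shift cm",(R.T@(t-s["position"])*100).round(2))
E
python3 to.py -100 0 200; python3 to.py -100 0 9
```

```text
t 1.8 fix xyz mm [-43.9  17.8 233.9] F fix [-0.   0.4  0.4] w 0.993
tool z az -8.48 tilt 0.01
shift cm [ 3.39 -1.83 -5.6 ]
t 1.8 fix xyz mm [-43.9  17.8 233.9] F fix [-0.   0.4  0.4] w 0.993
tool z az -8.48 tilt 0.01
shift cm [22.49 -1.83 -5.59]
```

arm_command([
  [0, -1, -3, 0, 0, 0, 0],
  [0, -1.8, -5.6, 0, 0, 0, 0],
  [4, -1.8, -5.6, 0, 0, 0, 0],
  [8, -1.8, -5.6, 0, 0, 0, 0],
  [12, -1.8, -5.6, 0, 0, 0, 0],
], force=30)

```text
time_s: 2.22
position: [0.4265, 0.2048, 0.1598]
tcp_rot: [0.598, 1.567, 0.45]
force: [1.2, 0.3, -0.0]
width: 0.291
```

arm_command([
  [2, 0, 0, 0, 0, 0, 0],
  [4, 0, 0, 0, 0, 0, 0],
  [4, 0, 0, 0, 0, 0, 0],
  [4, 0, 0, 0, 0, 0, 0],
  [4, 0, 0, 0, 0, 0, 0],
])

```text
time_s: 2.63
position: [0.4272, 0.2045, 0.1209]
tcp_rot: [0.589, 1.57, 0.44]
force: [0.2, 1.3, 0.1]
width: 0.004
```

```bash
python3 to.py -100 0 9; python3 - <<'E'
from ov import *
from station import r
s=r.observe(); c=r.read_camera("wrist")
cv2.imwrite("pics/w4.png",c["image"][:,:,::-1])
c=r.read_camera("side"); cv2.imwrite("pics/sd4.png",cv2.resize(c["image"][100:290,190:360,::-1],None,fx=3.1,fy=3.1,interpolation=cv2.INTER_CUBIC))
E
```

```text
t 2.63 fix xyz mm [-98.8   0.2  74.9] F fix [0.1 1.3 0.1] w 0.004
tool z az -8.54 tilt 0.07
shift cm [ 6.59 -0.03 -0.13]
```

View pics/w4.png

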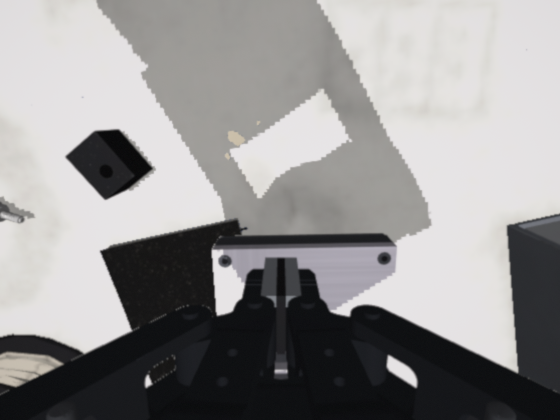

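View pics/sd4.png

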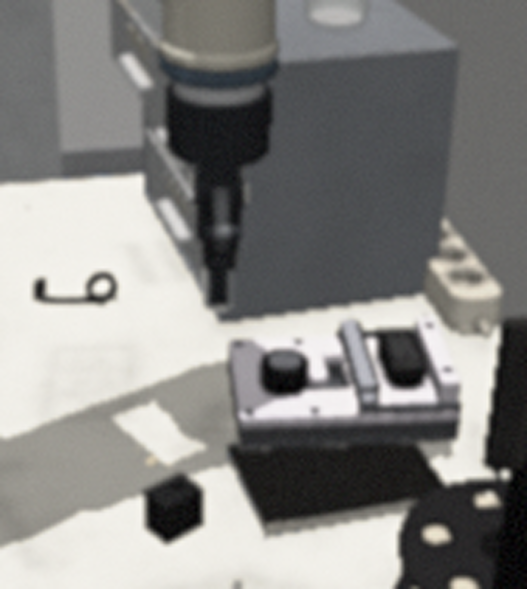

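Fingers are shut, in line behind the stud and just off the plate's near edge. Next I'll descend to 9 mm above plate level.

arm_command([
  [3, 0, 0, 0, 0, 0, 0],
  [6, 0, 0, 0, 0, 0, 0],
  [6.6, 0, 0, 0, 0, 0, 0],
  [6.6, 0, 0.5, 0, 0, 0, 0],
  [6.6, 0, 1, 0, 0, 0, 0],
])

```text
time_s: 3.15
position: [0.4374, 0.2026, 0.0549]
tcp_rot: [0.533, 1.57, 0.384]
force: [0.4, 0.7, 0.4]
width: -0.001
```

```bash
python3 to.py -100 0 9; python3 - <<'E'
from ov import *
from station import r
c=r.read_camera("side"); cv2.imwrite("pics/sd5.png",cv2.resize(c["image"][150:260,220:360,::-1],None,fx=5.4,fy=5.4,interpolation=cv2.INTER_CUBIC))
c=r.read_camera("scene"); cv2.imwrite("pics/sc5.png",cv2.resize(c["image"][150:260,220:360,::-1],None,fx=5.4,fy=5.4,interpolation=cv2.INTER_CUBIC))
E
```

```text
t 3.15 fix xyz mm [-88.4  -0.3   8.9] F fix [0.3 0.7 0.4] w -0.001
tool z az -8.56 tilt 0.03
shift cm [-0.02  0.01 -1.16]
```

View pics/sd5.png

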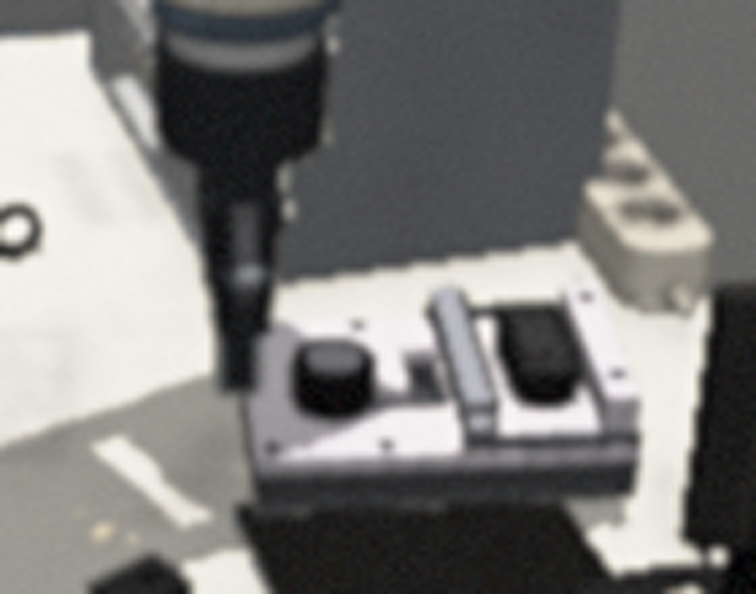

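View pics/sc5.png

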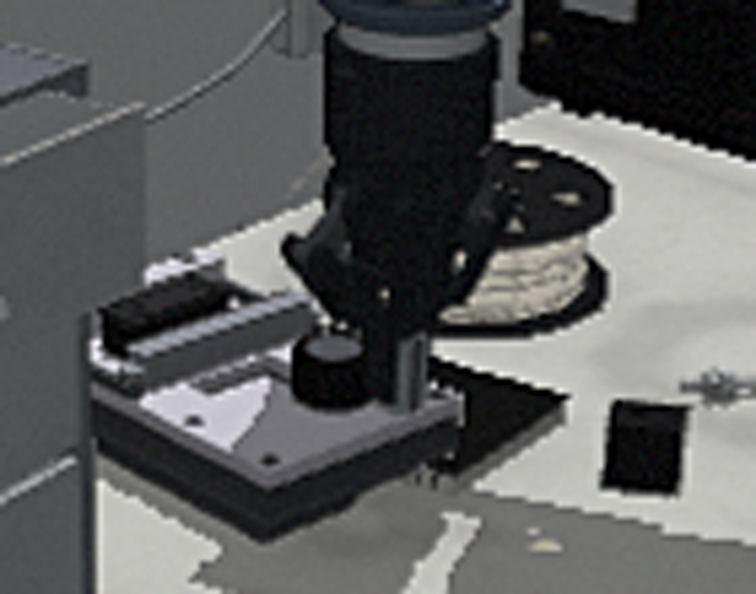

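arm_command([
  [0, 0, 0.5, 0, 0, 0, 0],
  [0, 0, 1, 0, 0, 0, 0],
  [0, 0, 1.5, 0, 0, 0, 0],
  [0, 0, 2, 0, 0, 0, 0],
  [0, 0, 2.5, 0, 0, 0, 0],
])

```text
time_s: 3.67
position: [0.4617, 0.1985, 0.054]
tcp_rot: [-2.986, 1.571, -3.136]
force: [-2.0, 0.2, 0.9]
width: 0.0
```

```bash
python3 to.py -45 0 9; python3 - <<'E'
from ov import *
from station import r
c=r.read_camera("side"); cv2.imwrite("pics/sd6.png",cv2.resize(c["image"][150:260,220:360,::-1],None,fx=5.4,fy=5.4,interpolation=cv2.INTER_CUBIC))
E
```

```text
t 3.67 fix xyz mm [-63.8  -0.9   8. ] F fix [-2.  -0.1  0.9] w 0.0
tool z az -8.59 tilt 0.01
shift cm [-0.1   0.11  1.88]
```

View pics/sd6.png

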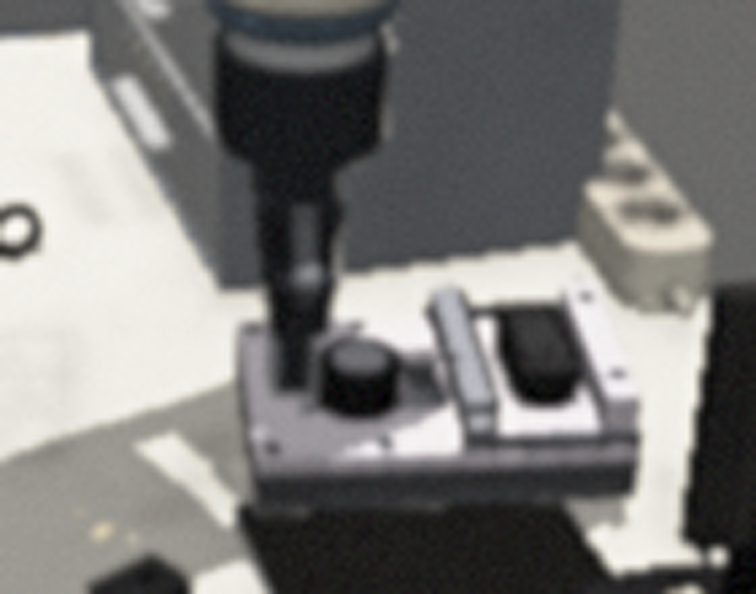

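The finger has the stud moving along the long leg: its top went from (335,358) to (360,360), at about 2 N. Continuing.

arm_command([
  [-0.1, 0.02, 0.5, 0, 0, 0, 0],
  [-0.1, 0.03, 1, 0, 0, 0, 0],
  [-0.1, 0.04, 1.5, 0, 0, 0, 0],
  [-0.1, 0.05, 2, 0, 0, 0, 0],
  [-0.1, 0.06, 2.3, 0, 0, 0, 0],
])

```text
time_s: 4.13
position: [0.4847, 0.1957, 0.0547]
tcp_rot: [-2.751, 1.571, -2.901]
force: [-3.6, 1.4, -0.5]
width: 0.001
```

```bash
python3 to.py -31 0 9; python3 - <<'E'
from ov import *
from station import r
c=r.read_camera("side"); cv2.imwrite("pics/sd7.png",cv2.resize(c["image"][150:260,220:360,::-1],None,fx=5.4,fy=5.4,interpolation=cv2.INTER_CUBIC))
E
```

```text
t 4.13 fix xyz mm [-40.6  -0.5   8.7] F fix [-3.8  0.9 -0.5] w 0.001
tool z az -8.59 tilt 0.01
shift cm [-0.03  0.06  0.96]
```

View pics/sd7.png

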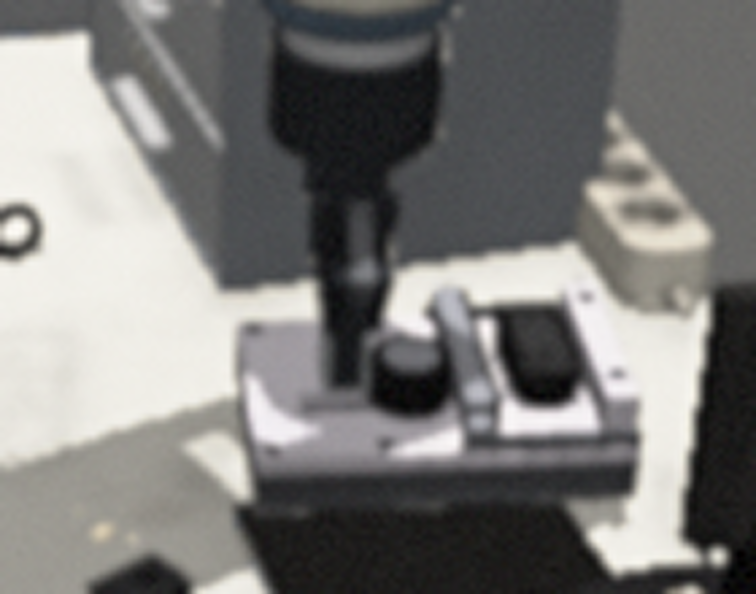

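arm_command([
  [0, 0, 0.2, 0, 0, 0, 0],
  [0, 0, 0.4, 0, 0, 0, 0],
  [0, 0, 0.6, 0, 0, 0, 0],
  [0, 0, 0.7, 0, 0, 0, 0],
  [0, 0, 0.7, 0, 0, 0, 0],
])

```text
time_s: 4.6
position: [0.4912, 0.1946, 0.0547]
tcp_rot: [-0.658, 1.571, -0.807]
force: [-2.2, 0.3, -1.6]
width: 0.002
```

```bash
python3 to.py -31 0 9
```

```text
t 4.6 fix xyz mm [-34.   -0.6   8.7] F fix [-2.2 -0.  -1.6] w 0.002
tool z az -8.58 tilt 0.01
shift cm [-0.03  0.06  0.3 ]
```

arm_command([
  [0, 0, 0.1, 0, 0, 0, 0],
  [0, 0, 0.2, 0, 0, 0, 0],
  [0, 0, 0.3, 0, 0, 0, 0],
  [0, 0, 0.3, 0, 0, 0, 0],
])

```text
time_s: 4.93
position: [0.4943, 0.1943, 0.0548]
tcp_rot: [0.222, 1.571, 0.072]
force: [-2.9, -0.2, -0.0]
width: 0.003
```

```bash
python3 to.py -31 0 9;python3 - <<'E'
from ov import *
from station import r
c=r.read_camera("side"); cv2.imwrite("pics/sd8.png",cv2.resize(c["image"][150:260,220:360,::-1],None,fx=5.4,fy=5.4,interpolation=cv2.INTER_CUBIC))
c=r.read_camera("scene"); cv2.imwrite("pics/sc8.png",cv2.resize(c["image"][150:260,220:360,::-1],None,fx=5.4,fy=5.4,interpolation=cv2.INTER_CUBIC))
E
```

```text
t 4.93 fix xyz mm [-31.   -0.6   8.8] F fix [-2.8 -0.6 -0. ] w 0.003
tool z az -8.58 tilt 0.01
shift cm [-0.02  0.06 -0.  ]
```

View pics/sd8.png

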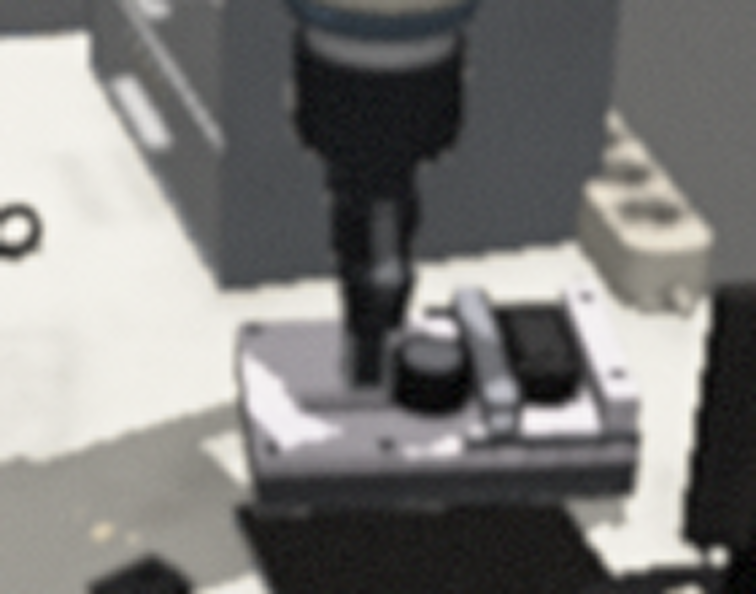

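View pics/sc8.png

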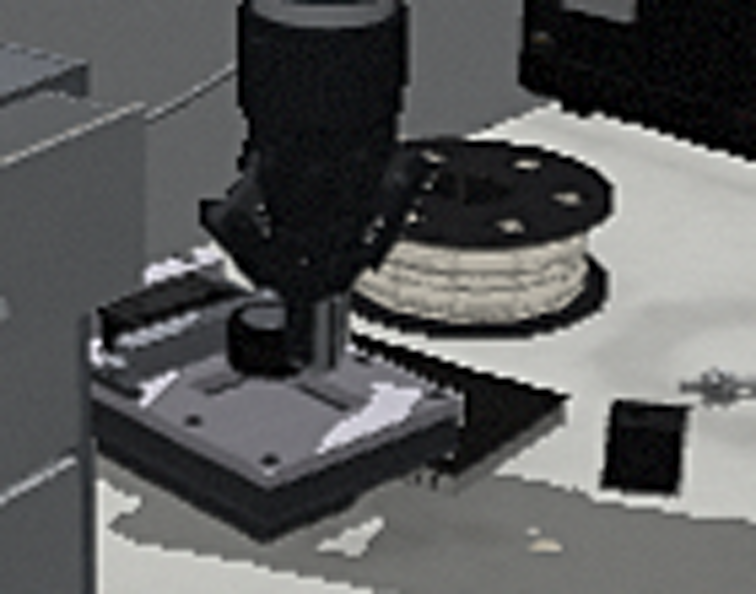

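No hard stop yet (about 3 N), and the jaw is moving towards the capsule. I'll creep until the force shows the end wall.

arm_command([
  [0, 0, 0.1, 0, 0, 0, 0],
  [0, 0, 0.2, 0, 0, 0, 0],
  [0, 0, 0.2, 0, 0, 0, 0],
])

```text
time_s: 5.28
position: [0.4958, 0.1939, 0.0547]
tcp_rot: [-2.86, 1.57, -3.01]
force: [-4.6, 0.7, 0.2]
width: -0.001
```

```bash
python3 to.py -31 0 9
```

```text
t 5.28 fix xyz mm [-29.4  -0.7   8.7] F fix [-4.6  0.   0.2] w -0.001
tool z az -8.59 tilt 0.04
shift cm [-0.03  0.07 -0.16]
```

arm_command([
  [0, 0, 0.1, 0, 0, 0, 0],
  [0, 0, 0.15, 0, 0, 0, 0],
  [0, 0, 0.15, 0, 0, 0, 0],
])

```text
time_s: 5.53
position: [0.4959, 0.1937, 0.0547]
tcp_rot: [-2.897, 1.568, -3.047]
force: [-9.9, 2.6, 4.8]
width: 0.0
```

```bash
python3 to.py -31 0 9
```

```text
t 5.53 fix xyz mm [-29.3  -0.8   8.7] F fix [-10.2   1.2   4.8] w 0.0
tool z az -8.6 tilt 0.18
shift cm [-0.03  0.08 -0.17]
```

The stud stopped hard: the force rose to 10 N with no further motion, so it is against the corner's end wall. I'll back off, go round to its -y side, and take a look on the way.

arm_command([
  [0, 0, -1, 0, 0, 0, 0],
  [0, 0, -2, 0, 0, 0, 0],
  [0, -2, -2, 0, 0, 0, 0],
  [0, -4, -2, 0, 0, 0, 0],
  [0, -5.2, -2, 0, 0, 0, 0],
])

```text
time_s: 5.95
position: [0.4693, 0.1443, 0.0549]
tcp_rot: [-0.252, 1.57, -0.401]
force: [-0.1, -0.7, 0.2]
width: -0.001
```

```bash
python3 to.py -3 -52 10; python3 - <<'E'
from ov import *
from station import r
s=r.observe(); c=r.read_camera("side"); overlay(c,None,[.525,.1905,.046],-8,(0.5,0),(225,190,355,280),6,"pics/sd9.png",jaw=12)
E
```

```text
t 5.95 fix xyz mm [-48.8 -53.5   8.9] F fix [-0.  -0.7  0.2] w -0.001
tool z az -8.54 tilt 0.04
shift cm [-0.11  0.19  4.58]
```

View pics/sd9.png

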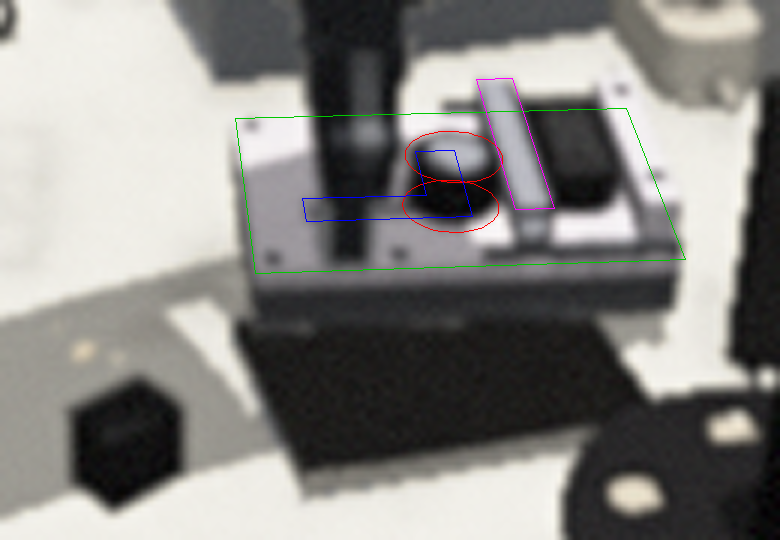

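The side view shows the stud at the corner, (450,175), and the jaw matches the 12 mm closed overlay against the capsule. Next I'll place the finger on the -y side of the stud.

arm_command([
  [-0.1, 0, 2, 0, 0, 0, 0],
  [-0.1, 0, 4, 0, 0, 0, 0],
  [-0.1, 0, 4.6, 0, 0, 0, 0],
  [-0.1, 0.3, 4.6, 0, 0, 0, 0],
  [-0.1, 0.6, 4.6, 0, 0, 0, 0],
])

```text
time_s: 6.42
position: [0.5158, 0.1446, 0.0556]
tcp_rot: [-2.904, 1.57, -3.055]
force: [-0.1, 1.2, -0.1]
width: 0.002
```

```bash
python3 to.py -3 -35 10; python3 - <<'E'
from ov import *
from station import r
c=r.read_camera("scene"); cv2.imwrite("pics/sc10.png",cv2.resize(c["image"][150:260,220:360,::-1],None,fx=5.4,fy=5.4,interpolation=cv2.INTER_CUBIC))
E
```

```text
t 6.42 fix xyz mm [ -2.7 -46.7   9.6] F fix [-0.3  1.2 -0.1] w 0.002
tool z az -8.63 tilt 0.04
shift cm [-0.04  1.17 -0.04]
```

View pics/sc10.png

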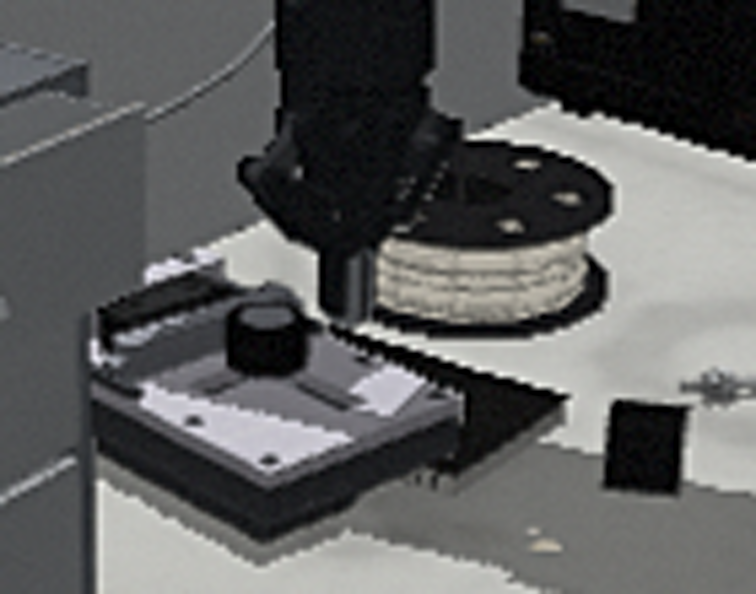

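arm_command([
  [0, 0.4, 0, 0, 0, 0, 0],
  [0, 0.8, 0, 0, 0, 0, 0],
  [0, 1.2, 0, 0, 0, 0, 0],
  [0, 1.6, 0, 0, 0, 0, 0],
  [0, 2, 0, 0, 0, 0, 0],
])

```text
time_s: 6.88
position: [0.5189, 0.1645, 0.0558]
tcp_rot: [-2.419, 1.57, -2.569]
force: [-0.1, -2.0, 1.0]
width: 0.0
```

```bash
python3 to.py -3 -35 10; python3 - <<'E'
from ov import *
from station import r
c=r.read_camera("side"); cv2.imwrite("pics/sd11.png",cv2.resize(c["image"][150:260,220:360,::-1],None,fx=5.4,fy=5.4,interpolation=cv2.INTER_CUBIC))
c=r.read_camera("scene"); cv2.imwrite("pics/sc11.png",cv2.resize(c["image"][150:260,220:360,::-1],None,fx=5.4,fy=5.4,interpolation=cv2.INTER_CUBIC))
E
```

```text
t 6.88 fix xyz mm [ -2.4 -26.6   9.8] F fix [ 0.2 -2.   1. ] w 0.0
tool z az -8.56 tilt 0.05
shift cm [-0.02 -0.84 -0.05]
```

View pics/sc11.png

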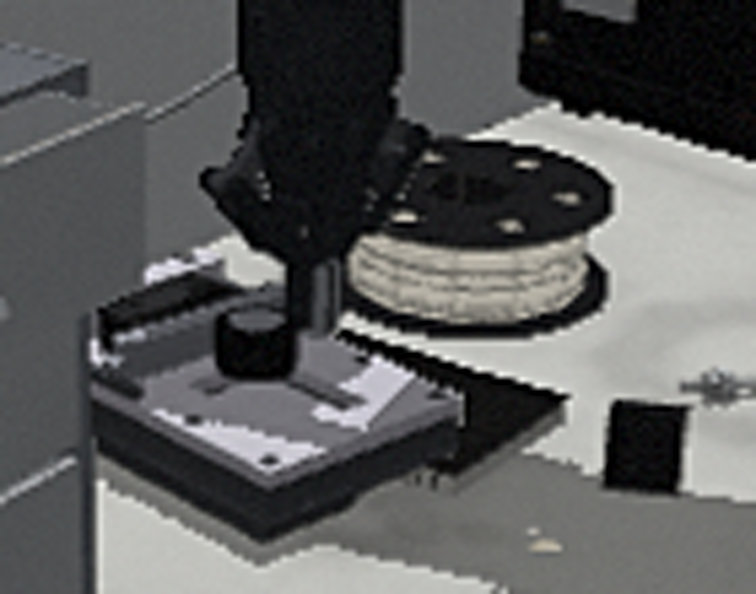

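View pics/sd11.png

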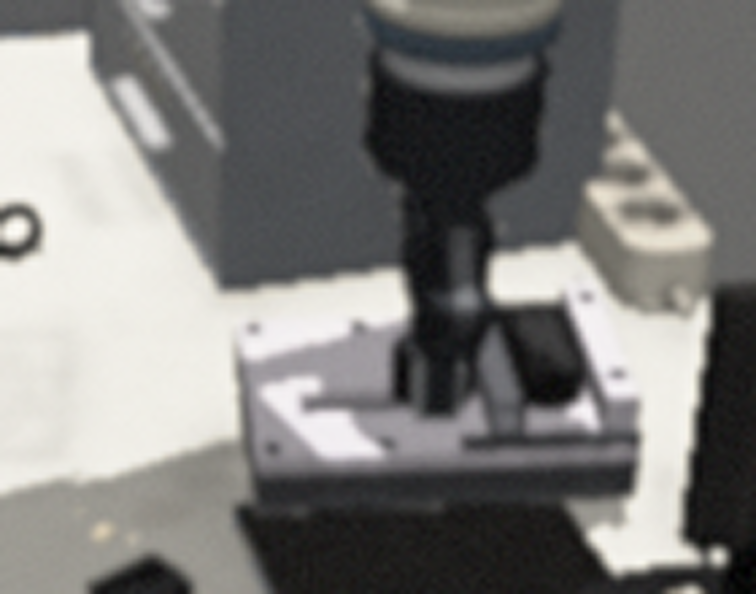

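Scene view: the stud top moved from about (266,322) to (258,325), so it has started along the short leg at 2 N. Continuing.

arm_command([
  [0, 0.4, 0, 0, 0, 0, 0],
  [0, 0.8, 0, 0, 0, 0, 0],
  [0, 1.2, 0, 0, 0, 0, 0],
  [0, 1.6, 0, 0, 0, 0, 0],
  [0, 2, 0, 0, 0, 0, 0],
])

```text
time_s: 7.4
position: [0.5224, 0.1843, 0.0558]
tcp_rot: [-0.078, 1.571, -0.228]
force: [-0.7, -1.6, 0.9]
width: -0.003
```

```bash
python3 to.py -3 -35 10; python3 - <<'E'
from ov import *
from station import r
c=r.read_camera("scene"); cv2.imwrite("pics/sc12.png",cv2.resize(c["image"][150:260,220:360,::-1],None,fx=5.4,fy=5.4,interpolation=cv2.INTER_CUBIC))
E
```

```text
t 7.4 fix xyz mm [-1.7 -6.5  9.8] F fix [-0.5 -1.7  0.9] w -0.003
tool z az -8.59 tilt 0.0
shift cm [-0.02 -2.85 -0.1 ]
```

View pics/sc12.png

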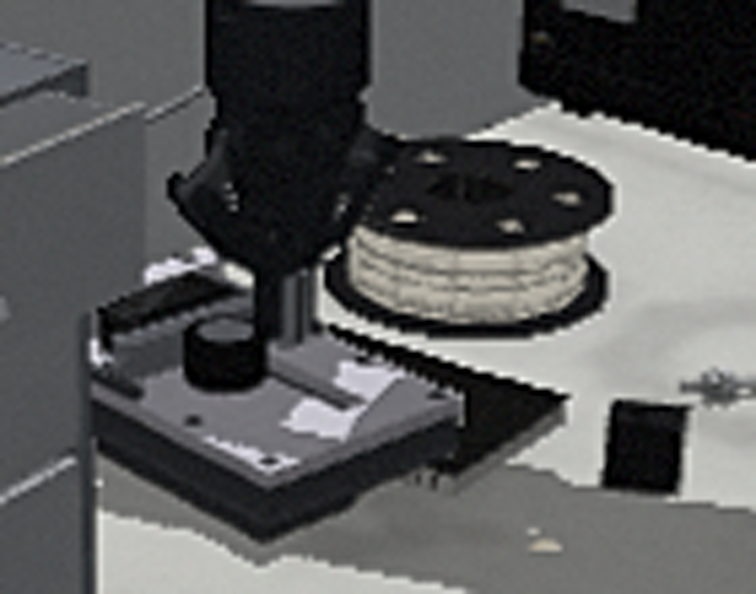

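arm_command([
  [0, 0.3, 0, 0, 0, 0, 0],
  [0, 0.5, 0, 0, 0, 0, 0],
  [0, 0.7, 0, 0, 0, 0, 0],
  [0, 0.7, 0, 0, 0, 0, 0],
])

```text
time_s: 7.78
position: [0.5234, 0.1912, 0.0558]
tcp_rot: [1.19, 1.571, 1.04]
force: [-0.0, -1.1, 0.0]
width: 0.002
```

arm_command([
  [0, 0.1, 0, 0, 0, 0, 0],
  [0, 0.2, 0, 0, 0, 0, 0],
  [0, 0.2, 0, 0, 0, 0, 0],
])

```text
time_s: 8.03
position: [0.5237, 0.1929, 0.0558]
tcp_rot: [2.969, 1.571, 2.82]
force: [0.0, -1.3, -0.3]
width: 0.005
```

```bash
python3 to.py -3 -35 10
```

```text
t 8.03 fix xyz mm [-1.7  2.2  9.8] F fix [ 0.2 -1.3 -0.3] w 0.005
tool z az -8.59 tilt 0.0
shift cm [-0.02 -3.72 -0.1 ]
```

arm_command([
  [0, 0.1, 0, 0, 0, 0, 0],
  [0, 0.2, 0, 0, 0, 0, 0],
  [0, 0.2, 0, 0, 0, 0, 0],
])

```text
time_s: 8.28
position: [0.524, 0.1949, 0.0558]
tcp_rot: [-2.375, 1.571, -2.524]
force: [0.0, -0.9, 1.1]
width: -0.004
```

```bash
python3 to.py -3 -35 10; python3 - <<'E'
from ov import *
from station import r
c=r.read_camera("scene"); overlay(c,None,[.525,.1905,.046],-8,(0.5,35),(220,150,360,260),5.4,"pics/sc13.png",jaw=12)
E
```

```text
t 8.28 fix xyz mm [-1.6  4.2  9.8] F fix [ 0.1 -0.9  1.1] w -0.004
tool z az -8.58 tilt 0.0
shift cm [-0.02 -3.92 -0.1 ]
```

View pics/sc13.png

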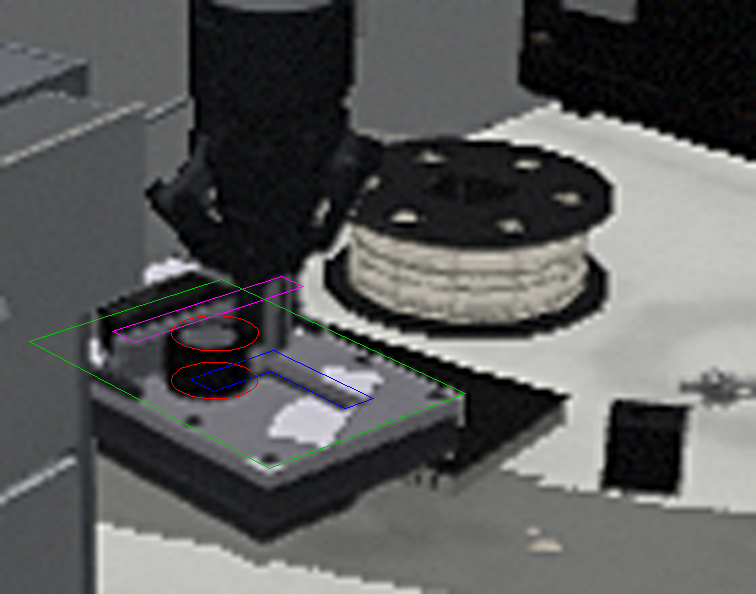

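arm_command([
  [0, 0.1, 0, 0, 0, 0, 0],
  [0, 0.2, 0, 0, 0, 0, 0],
  [0, 0.2, 0, 0, 0, 0, 0],
])

```text
time_s: 8.58
position: [0.5239, 0.1957, 0.0559]
tcp_rot: [-1.869, 1.569, -2.018]
force: [-1.6, -9.3, 5.2]
width: 0.004
```

```bash
python3 to.py -3 -35 10
```

```text
t 8.58 fix xyz mm [-1.8  5.   9.9] F fix [-0.2 -9.5  5.2] w 0.004
tool z az -8.54 tilt 0.12
shift cm [-0.   -4.   -0.08]
```

The stud stopped hard at the end of the short leg: 9.5 N with no more motion. I'll back off, rise, and look.

arm_command([
  [0, -1, 0, 0, 0, 0, 0],
  [0, -2.5, 0, 0, 0, 0, 0],
  [0, -2.5, 0, 0, 0, 0, 0],
  [-3, -2.5, 0, 0, 0, 0, 0],
  [-7, -2.5, 0, 0, 0, 0, 0],
])

```text
time_s: 9.0
position: [0.5179, 0.1706, 0.1236]
tcp_rot: [-2.726, 1.564, -2.877]
force: [-0.0, 0.2, 0.1]
width: 0.0
```

arm_command([
  [-4, 0, -1, 0, 0, 0, 0],
  [-8, 0, -2, 0, 0, 0, 0],
  [-12, 0, -4, 0, 0, 0, 0],
  [-14, 1, -6, 0, 0, 0, 0],
  [-14, 2, -6, 0, 0, 0, 0],
])

```text
time_s: 9.42
position: [0.4637, 0.2016, 0.271]
tcp_rot: [0.697, 1.564, 0.546]
force: [1.2, 1.2, -0.6]
width: -0.001
```

arm_command([
  [0, 0, 0, 0, 0, 0, 8],
  [0, 0, 0, 0, 0, 0, 8],
  [0, 0, 0, 0, 0, 0, 8],
  [0, 0, 0, 0, 0, 0, 8],
  [0, 0, 0, 0, 0, 0, 8],
])

```text
time_s: 9.83
position: [0.464, 0.2001, 0.2644]
tcp_rot: [-2.531, 1.568, -2.681]
force: [-0.8, 0.5, -0.4]
width: 0.712
```

```bash
python3 to.py; python3 - <<'E'
from ov import *
from station import r
s=r.observe(); c=r.read_camera("wrist"); cv2.imwrite("pics/w14.png",c["image"][:,:,::-1])
overlay(c,s,[.525,.1905,.046],-8.,(1,35.5),(190,100,370,300),3,"pics/w14o.png",jaw=12)
c=r.read_camera("side"); overlay(c,None,[.525,.1905,.046],-8,(0.5,35.5),(225,190,355,280),6,"pics/sd14.png",jaw=12)
E
```

```text
t 9.83 fix xyz mm [-61.7   1.1 218.4] F fix [-0.9  0.4 -0.4] w 0.712
tool z az -8.62 tilt 0.14
```

View pics/w14.png

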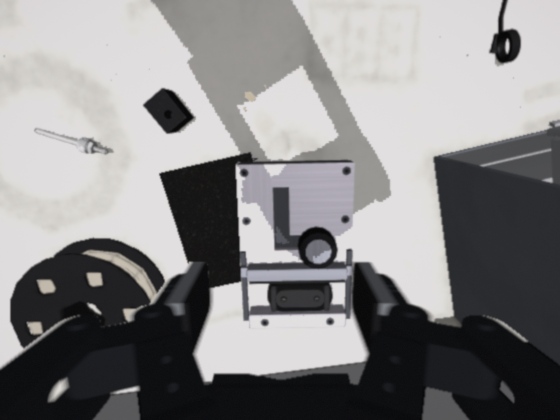

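View pics/w14o.png

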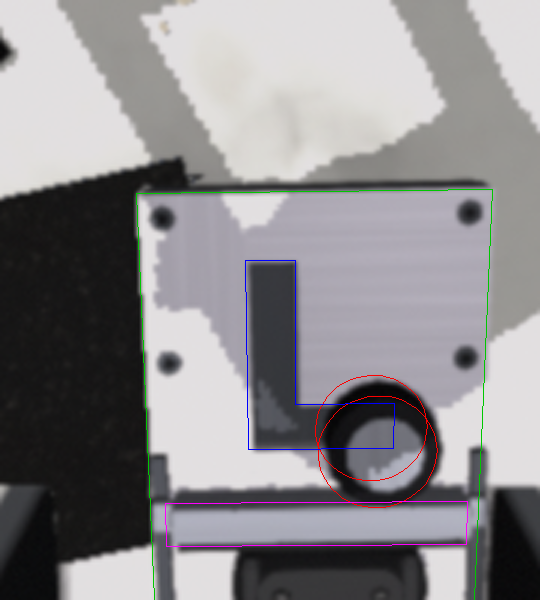

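View pics/sd14.png

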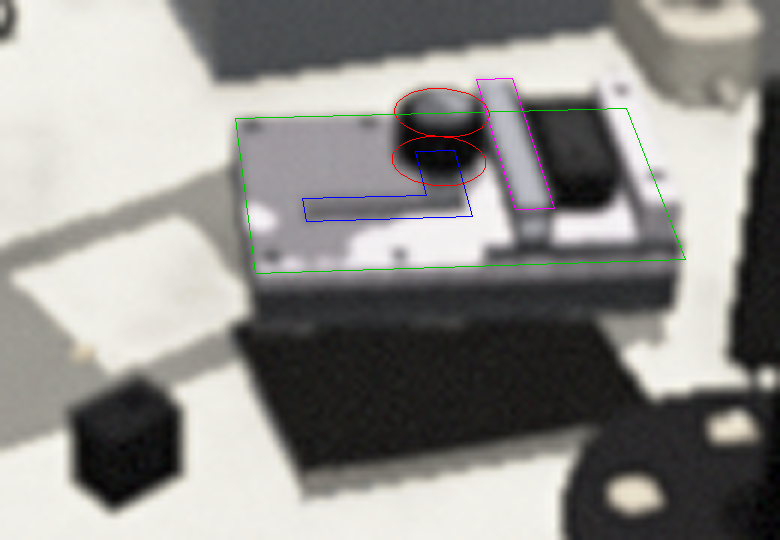

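The wrist view shows the stud at (317,245), at the end of the short leg. The jaw lies against the capsule at (300,297), which is up at the stop. The block, clip and spindle lie where they were, and the gripper is 0.2 m clear. Handing in.

```bash
python3 - <<'E'
from station import r
s=r.observe(); print(s["time_s"],abs(s["joint_vel"]).max(),s["force"])
print(r.job_done())
E
```

```text
9.9333 0.00793755961370244 [-0.92613564 -0.25750153  0.28769556]
the job is handed in; nothing more can be done
None
```

The capsule is locked in the clamp fixture, and I handed the job in at 9.9 s. With the fingers shut and only pushing, I moved the stud along the long leg to the corner. There it stopped hard, at about 10 N. I then went round to its other side and pushed it to the far end of the short leg, where it stopped hard again, at 9.5 N.

**Final checks:**
- **Stud:** the wrist and side views both show it at the end of the short leg, within about 2 mm of the expected spot.
- **Jaw and capsule:** the jaw matches the outline drawn for about 12 mm of travel. The capsule sits between it and the stop.
- **Loose parts:** the block, clip and spindle look unmoved by eye; I did not measure them.
- **Arm:** it is open, at rest and about 0.2 m clear of the fixture.

**What disagreed:** the first side-view estimate of the fixture differed from the wrist view by about 5 mm and 1.3°. I used values between the two, and the hard stop at the corner matched them within 0.5 mm. I did not measure the jaw's travel directly, only by comparing it with that outline.

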